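# Make room for the glue bottle in the crowded desk tidy

## Task

Put the glue bottle back into the dark grey desk tidy, standing upright on its floor beside the stapler and the tape dispenser. No gap in there is wide enough, so gently slide the stapler aside to make room, without lifting it out or tipping it, and set the bottle down rather than dropping it. Stapler and dispenser must stay flat on the tidy's floor, and the mug, tape roll and label pack stay where they are.

Things in the scene. Friction and masses are not known exactly. Their poses are not given: they have to be found in the camera images.
- desk_tidy: Open dark grey plastic desk tidy (tray) with black rim, cork-brown floor: 161 mm along its x, 176 along its y, 40 high; fixed. Origin: centre of its underside, z up. Walls and floor 4 mm thick: inside 153 mm along x, 168 along y, floor 4 mm above the origin. The tape dispenser stands at its +x side (away from the robot), the stapler at its -x side, both lengthwise along the tidy's y.
- tidy_floor (a point): Centre of the tidy's inner floor, axes as the tidy's. At the start the gap between dispenser and stapler, and that between stapler and the tidy's -x wall, are each about 22 to 36 mm wide; with the stapler slid right over to one side, the gap on its other side is about 55 mm.
- glue_mid (a point): Glue bottle: white upright bottle with a red pointed nozzle, standing on the table; 118 mm tall with nozzle, body a cylinder of 38 mm diameter from its base up to 82 mm; 90 g. The point lies on its axis 55 mm above its underside; z up along the bottle. Grip the body across its diameter.
- stapler_mid (a point): Stapler, red arm on black base, loose in the tidy: 34 mm wide (its x), 130 mm long (its y), 52 mm high, about 190 g. The point lies at its middle, 26 mm above its underside (z up). The full 34 mm width is only its base, the lowest 10 mm; the arm above it is 26 mm wide. Pushed sideways low down at the middle of its base it slides on the tidy floor; pushed only high up it may tip.
- dispenser_mid (a point): Tape dispenser, off-white, loose in the tidy: 57 mm wide (its x), 161 mm long (its y), 78 mm high, about 420 g; upright flat sides. The point lies at its middle, 39 mm above its underside (z up). It starts a few mm from the tidy's +x wall.
- mug: Blue and white mug, 78 x 112 x 92 mm, on the table; bystander. Origin near its middle, at the underside.
- tape_roll: Roll of beige tape lying flat, 104 mm diameter, 25 mm high; bystander. Origin: centre of its underside.
- label_pack: Pack of white label cards with a rubber band, lying flat, 57 x 85 x 13 mm; bystander. Origin: centre of its underside.
Mind the look-alikes: they are no part of the job. Of the things that look like the part that bears glue_mid, the largest one is meant.

How it is judged (in metres and radians):
At the end, for the whole second after the job is handed in: The glue bottle stands upright (within 0.1 rad) on the floor of the tidy (its height right within 5 mm), inside the walls; stapler and tape dispenser also lie level (within 0.1 rad) on the tidy's floor (within 5 mm); all three are at rest (x of glue_mid in the frame of desk_tidy between -0.062 and 0.062 m and y of glue_mid in the frame of desk_tidy between -0.07 and 0.07 m and z of glue_mid in the frame of desk_tidy between 0.054 and 0.065 m and angle between each of glue_mid, stapler_mid, dispenser_mid's own z axis and vertical below 0.1 rad and x of stapler_mid in the frame of desk_tidy between -0.066 and 0.066 m and y of stapler_mid in the frame of desk_tidy between -0.07 and 0.07 m and z of stapler_mid in the frame of desk_tidy between 0.025 and 0.036 m and x of dispenser_mid in the frame of desk_tidy between -0.06 and 0.06 m and y of dispenser_mid in the frame of desk_tidy between -0.03 and 0.03 m and z of dispenser_mid in the frame of desk_tidy between 0.038 and 0.049 m and linear speed of each of glue, stapler, dispenser below 0.03 m/s); the robot touches nothing.
It fails at once if the stapler is lifted 30 mm or more off the tidy's floor or tipped by more than 0.5 rad (height (world z) of stapler_mid above 0.06 m or angle between stapler_mid's own z axis and vertical above 0.5 rad).
It fails at once if the tape dispenser is lifted 30 mm or more or tipped by more than 0.5 rad (height (world z) of dispenser_mid above 0.073 m or angle between dispenser_mid's own z axis and vertical above 0.5 rad).
It fails at once if stapler or tape dispenser is pressed with more than 30 N (contact force between any of the fingers, the arm, glue and stapler above 30 N or contact force between any of the fingers, the arm, glue and dispenser above 30 N).
It fails at once if the bottle is dropped (falls free at more than 0.7 m/s, about 25 mm) (linear speed of glue above 0.7 m/s and contact force between the fingers and glue below 0.05 N).
It fails at once if mug, tape roll or label pack is moved by more than 30 mm (distance of any of mug, tape_roll, label_pack from where it was at the start of the episode above 0.03 m).
It also fails if it takes over 58 s, if anything falls off the work surface, if the arm or the gripper's body presses on something with over 40 N, if the wrist force passes 120 N, or if a joint passes its speed limit or range.

## Robot

A 6-joint arm with a two-finger parallel gripper is mounted at the origin on the work surface; the furniture and walls round the work are solid. World frame = base frame: x ahead of the robot, y to its left, z up, the work surface at z = 0. Lengths are in m, angles in degrees, forces in N, time in s.
With the tool pointing down it reaches from about 0.3 to 0.775 m from the base axis. Payload 14.6 kg.
Tool frame: the origin (TCP) lies midway between the tips of the shut fingers; the grasp point (between the pads) lies 19 mm behind it (robot.pinch_z is the z of the grasp point in the tool frame, in m); z points along the fingers, y is the line along which they close (so a half turn about z gives the same grasp; the last joint's range is limited). The gripper opens to 94 mm and grips with 3 to 60 N. Pads are 16 mm wide; open, the fingers measure 119 mm over their backs; the gripper's body (75 mm by 177 mm) begins 78 mm behind the grasp point.
Start: joints at [-76.582, 17.183, 87.147, -0, 75.671, -3.816], TCP at [0.163, -0.525, 0.205] pointing down, gripper open.
Joint ranges: [-173.82, 173.82], [-45.26, 126.66], [13.44, 144.39], [-59.66, 239.66], [0, 175.72], [-146.38, 146.38]. Speed limits (degrees/s): [127.2, 127.2, 147.25, 180, 180, 180].

## Interface

Orientations are given as [roll, pitch, yaw] about the fixed x, y, z axes, in that order (R = Rz(yaw) Ry(pitch) Rx(roll)).
In Python, from bench import sensors, cams, robot gives the robot as it stands. The module is installed in compiled form; this text tells all that it offers.
- The arm moves only by the tool carry_out, never from a script. Its argument "moves" is a list of rows, each a list of 7 numbers: the opening in per cent of the stroke, from 0 (shut) to 100 (fully open), then the shift along the tool's x, y, z in m, then the turn, a rotation vector about the tool's x, y, z in rad. A call has 1 to 5 rows; each row shifts and turns the commanded pose from where the row before left it, along the tool's axes as they then stand; what a row does not reach is not made up. A row lasts 1/10 s, in which the tool goes at most 50 mm and 8.59 degrees, less where a joint would pass 70% of its speed; a pose out of reach is approached as far as the arm can. A call is refused whole if a number of a shift passes 0.05 or a number of a turn 0.15, either way. A call with a gripper value outside its range is refused whole. The fingers move at their own pace and stop on an object; "grip_force" is the grip in N (left out, the last holds). Time passes only in rows, so rows that do not move let the fingers close. It gives the time, the measured TCP pose, the force, the opening and the grip force at its end, in the units of the state.
- sensors.observe(): the state, without advancing time (a new reading comes with each control period).
- cams.read_camera(name): name is "scene" or "side" or "wrist"; returns (picture, depth): 420x560x3 uint8, red, green, blue; 420x560 float32, m along the optical axis (not along the pixel's ray), 0 where there is no reading.
- cams.camera_params(name): a dict with "K" (3x3 intrinsics, pixels), "k1" (the pictures are not rectified: a ray, as slopes to the right and down, at radius r is drawn at 1 + k1 r^2 times it, then the intrinsics apply), "eye" and "rotation" of the camera in the world; the wrist camera has in their place "tool_from_camera" (4x4, takes a point from camera to tool coordinates, whose origin is the TCP and whose axes are the flange's). Camera axes: x right, y down, z forward; pixel columns grow to the right and rows downward; lengths in m; the calibration is good to about 2 mm. A picture is of the moment at which its call begins: read the wrist's pose just before it. camera_params takes no time and is no camera call.
- robot.hand_in(): hands the job in; it is judged then, once.
The state is a dict: "time": time; "q": joint angles; "joint_vel": joint speeds; "joint_efforts": joint torques, N m; "position": TCP position; "orientation": TCP orientation; "force": force on the tool from outside, world axes, zero at the start; "moment": the same for the moment, N m; "grip_width": finger opening in m; "gripper_force": force on a finger pad.
Only numpy, scipy, OpenCV 4.12 (cv2) and the standard library are available. Lean on these libraries where they do the work, as an engineer would, in place of code of your own. Each camera call takes 0.05 s, during which the arm holds its last target. There are 200 camera calls.

## Working session

There is one attempt and no reset: what is moved stays moved. The work goes in short steps, Python scripts to look and compute and a tool call to move; the robot and the scene stay as the last step left them, time stands still between calls to the robot, and variables do not carry over. Pictures are saved under pics/ and viewed, at most 10 in all, crops included, and the job is handed in when it is done.

Besides the shell and the picture viewer there is one more tool, called after "Request:" in YAML: its name, and indented under it one key for each argument. carry_out: Moves the arm, as the interface text tells. Its arguments: {"type":"object","properties":{"moves":{"type":"array"},"grip_force":{"type":"number"}},"required":["moves"]}

```bash
mkdir -p pics; cat > h.py <<'E'
import numpy as np, cv2
from bench import sensors, cams, robot
from scipy.spatial.transform import Rotation as R
def pose():
    s=sensors.observe(); T=np.eye(4); T[:3,:3]=R.from_euler('xyz',s['orientation'],degrees=True).as_matrix(); T[:3,3]=s['position']; return s,T
def shot(name):
    s,T=pose(); im,d=cams.read_camera(name); p=cams.camera_params(name)
    if name=='wrist': C=T@np.array(p['tool_from_camera'])
    else: C=np.eye(4); C[:3,:3]=p['rotation']; C[:3,3]=p['eye']
    return im,d,np.array(p['K']),p['k1'],C
def rays(uv,K,k1,C):
    uv=np.asarray(uv,float).reshape(-1,1,2)
    n=cv2.undistortPoints(uv,K,np.array([k1,0,0,0.])).reshape(-1,2)
    return np.c_[n,np.ones(len(n))]
def cloud(d,K,k1,C):
    v,u=np.mgrid[:d.shape[0],:d.shape[1]]
    r=rays(np.c_[u.ravel(),v.ravel()],K,k1,C)
    P=(r*d.reshape(-1,1))@C[:3,:3].T+C[:3,3]
    P[d.ravel()==0]=np.nan
    return P.reshape(*d.shape,3)
def plane(uv,z,K,k1,C):
    r=rays(uv,K,k1,C)@C[:3,:3].T
    return C[:3,3]+r*((z-C[2,3])/r[:,2])[:,None]
def save(n,im): cv2.imwrite('pics/'+n+'.png',im[:,:,::-1])
E
python3 - <<'E'
from h import *
s,T=pose(); print(s); print(robot.pinch_z)
ims=[]
for n in ['scene','side','wrist']:
    im,d,K,k1,C=shot(n); print(n,K.tolist(),k1,np.round(C,3).tolist(),(d>0).mean()); np.savez('shot_'+n,im=im,d=d,K=K,k1=k1,C=C); save(n+'0',im)
E
```

```text
{'time': 0.0, 'q': array([-7.65826273e+01,  1.72165666e+01,  8.71796842e+01, -3.08576807e-03,
        7.56690023e+01, -3.81745095e+00]), 'joint_vel': array([-0.02880588, -0.06757372,  0.05289687, -0.11941064,  0.06172604,
       -0.10087895]), 'joint_efforts': array([-3.70572365e-03, -5.31805873e+01, -3.52741420e+01,  7.05567375e-02,
        2.43495789e-02, -4.50282175e-05]), 'position': array([ 0.16286922, -0.52506647,  0.20488189]), 'orientation': array([-1.79934693e+02, -1.36217097e-03,  1.72355884e+01]), 'force': array([-0.87365331, -0.34834322, -0.55530062]), 'moment': array([-0.01008451,  0.03925343, -0.03777796]), 'gripper_force': 0.0, 'grip_width': 0.09429457901281821}
-0.0188
scene [[437.0013071711524, 0.0, 273.22311336485717], [0.0, 437.0013071711524, 208.84120922569826], [0.0, 0.0, 1.0]] -0.0533852781660201 [[-129.984, -0.977, -144.569, 0.014], [-129.984, -0.977, -144.569, 0.695], [-129.984, -0.977, -144.569, 0.795], [0.0, 0.0, 0.0, 1.0]] 0.9719940476190476
side [[497.6723939360921, 0.0, 272.36156190397935], [0.0, 497.6723939360921, 206.1243982625667], [0.0, 0.0, 1.0]] -0.09598286866862589 [[-123.241, -0.454, -166.423, 0.252], [-123.241, -0.454, -166.423, 1.012], [-123.241, -0.454, -166.423, 0.749], [0.0, 0.0, 0.0, 1.0]] 0.9610416666666667
wrist [[365.0561908516648, 0.0, 275.84427383229513], [0.0, 365.0561908516648, 204.0489316045025], [0.0, 0.0, 1.0]] -0.038229481633297285 [[0.297, -0.917, -0.267, 0.241], [-0.955, -0.286, -0.081, -0.501], [-0.002, 0.279, -0.96, 0.385], [0.0, 0.0, 0.0, 1.0]] 0.9960884353741497
```

```bash
sed -i "s/C\[:3,:3\]=p\['rotation'\]/C[:3,:3]=R.from_euler('xyz',p['rotation'],degrees=True).as_matrix()/" h.py
python3 - <<'E'
from h import *
a=[]
for n in ['scene','side']:
    z=np.load(f'shot_{n}.npz'); p=cams.camera_params(n); C=np.eye(4);C[:3,:3]=R.from_euler('xyz',p['rotation'],degrees=True).as_matrix();C[:3,3]=p['eye']
    np.savez(f'shot_{n}',**{**{k:z[k] for k in z.files},'C':C}); print(n,np.round(C,2).tolist())
E
```

```text
scene [[-0.81, -0.38, 0.44, 0.01], [-0.58, 0.52, -0.63, 0.69], [0.02, -0.77, -0.64, 0.79], [0.0, 0.0, 0.0, 1.0]]
side [[-0.97, -0.14, 0.19, 0.25], [-0.23, 0.53, -0.81, 1.01], [0.01, -0.84, -0.55, 0.75], [0.0, 0.0, 0.0, 1.0]]
```

View pics/scene0.png

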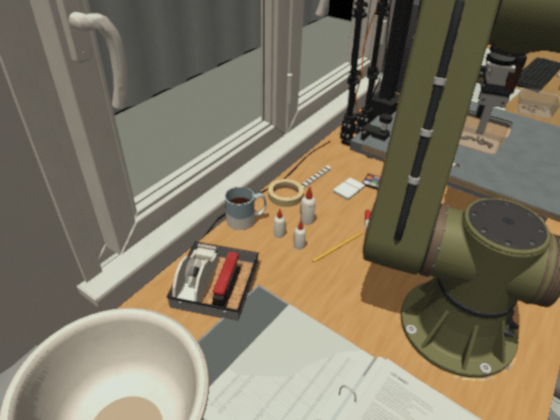

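View pics/side0.png

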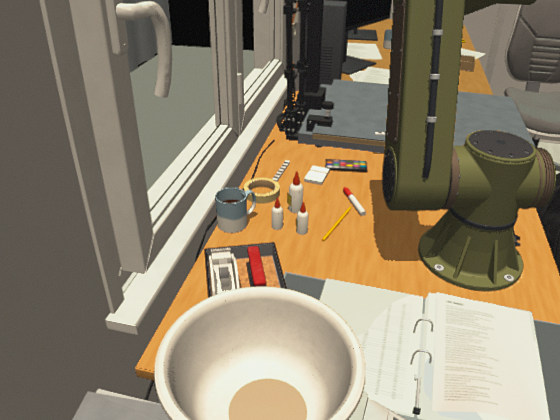

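The scene view shows the tidy around (213,280) with the red stapler at (228,277) and the dispenser at (195,272). The largest bottle is at (308,207), with two smaller look-alikes at (280,223) and (300,236). The mug is at (240,208) and the tape roll at (286,192). The side view agrees: the large bottle is at (296,195), the stapler at (257,265), and the bowl hides the near edge of the tidy.

```bash
python3 - <<'E'
from h import *
for n in ['scene','side']:
    z=np.load(f'shot_{n}.npz'); P=cloud(z['d'],z['K'],float(z['k1']),z['C']); im=z['im'].astype(int)
    hsv=cv2.cvtColor(z['im'],cv2.COLOR_RGB2HSV)
    red=(((hsv[...,0]<8)|(hsv[...,0]>172))&(hsv[...,1]>150)&(hsv[...,2]>70)).astype(np.uint8)
    nn,lab,st,ce=cv2.connectedComponentsWithStats(red)
    print(n)
    for i in range(1,nn):
        if st[i,4]>15:
            q=P[lab==i]; q=q[np.isfinite(q[:,0])]
            if len(q)and q[:,0].max()<1: print('red',ce[i].round(),st[i,4],np.round(np.median(q,0),3),np.round(np.percentile(q,2,axis=0),3),np.round(np.percentile(q,98,axis=0),3))
    # height blobs >0.03 within bench
    X=P[...,0];Y=P[...,1];Z=P[...,2]
    m=((Z>0.012)&(Z<0.14)&(X>0.2)&(X<0.85)&(Y>-0.45)&(Y<0.35)).astype(np.uint8)
    nn,lab,st,ce=cv2.connectedComponentsWithStats(m)
    for i in range(1,nn):
        if st[i,4]>60:
            q=P[lab==i]; print('blob',ce[i].round(),st[i,4],np.round(np.percentile(q,1,axis=0),3),np.round(np.percentile(q,99,axis=0),3))
    u,v={'scene':(330,235),'side':(330,230)}[n]; print('table',P[v,u])
E
```

```text
scene
red [309. 194.] 33 [ 0.448 -0.093  0.099] [ 0.442 -0.099  0.089] [ 0.452 -0.089  0.113]
red [367. 214.] 43 [ 0.321 -0.202  0.017] [ 0.215 -0.22   0.011] [0.33  0.09  0.271]
red [300. 226.] 17 [0.411 0.003 0.075] [ 0.408 -0.002  0.069] [0.414 0.005 0.084]
red [225. 274.] 494 [0.47  0.217 0.054] [0.444 0.159 0.047] [0.5   0.266 0.058]
blob [204. 201.] 9388 [ 0.555 -0.432  0.023] [0.729 0.346 0.139]
blob [194. 161.] 672 [ 0.782 -0.336  0.092] [0.805 0.187 0.099]
blob [373. 150.] 212 [ 0.383 -0.45   0.053] [ 0.464 -0.432  0.078]
blob [349. 187.] 284 [ 0.393 -0.334  0.012] [ 0.45  -0.246  0.018]
blob [297. 206.] 1141 [ 0.399 -0.202  0.012] [0.605 0.011 0.108]
blob [279. 223.] 236 [ 0.465 -0.023  0.014] [0.49  0.008 0.089]
blob [210. 278.] 4004 [0.397 0.116 0.013] [0.599 0.329 0.081]
blob [288. 350.] 4531 [0.201 0.179 0.012] [0.329 0.349 0.018]
table [ 0.36859219 -0.08588027  0.00119353]
side
red [296. 179.] 46 [ 0.451 -0.092  0.099] [ 0.445 -0.099  0.087] [ 0.456 -0.088  0.118]
red [347. 191.] 43 [ 0.324 -0.204  0.015] [ 0.313 -0.224  0.009] [ 0.334 -0.189  0.019]
red [277. 203.] 28
[... 155 characters left out ...]
56. 266.] 473 [0.475 0.216 0.054] [0.447 0.157 0.046] [0.505 0.266 0.058]
blob [195. 216.] 8271 [ 0.525 -0.428  0.015] [0.729 0.345 0.138]
blob [180. 160.] 1025 [ 0.768 -0.427  0.092] [0.805 0.094 0.098]
blob [349. 138.] 562 [ 0.239 -0.449  0.054] [ 0.463 -0.432  0.08 ]
blob [318. 173.] 166 [ 0.393 -0.331  0.012] [ 0.449 -0.245  0.016]
blob [298. 204.] 697 [ 0.401 -0.099  0.013] [0.473 0.014 0.11 ]
blob [354. 200.] 138 [ 0.265 -0.224  0.012] [ 0.333 -0.108  0.02 ]
blob [277. 215.] 245 [ 0.467 -0.017  0.013] [0.492 0.01  0.085]
blob [238. 266.] 2458 [0.41  0.114 0.013] [0.603 0.31  0.081]
blob [356. 308.] 2654 [0.201 0.177 0.012] [0.326 0.346 0.019]
table [ 0.34442077 -0.01800241  0.00765339]
```

```bash
cat >> h.py <<'E'
def rel(p):
    s,T=pose(); print('t',round(s['time'],2),'pos',np.round(T[:3,3],4),'rpy',np.round(s['orientation'],2),'shift tool',np.round(T[:3,:3].T@(np.array(p)-T[:3,3]),4))
E
python3 - <<'E'
from h import *
for n in ['scene','side']:
    z=np.load(f'shot_{n}.npz'); P=cloud(z['d'],z['K'],float(z['k1']),z['C'])
    hsv=cv2.cvtColor(z['im'],cv2.COLOR_RGB2HSV)
    m=((hsv[...,0]<8)|(hsv[...,0]>172))&(hsv[...,1]>150)&(hsv[...,2]>70)&(P[...,1]>0.12)&(P[...,1]<.31)&(P[...,2]>.045)&(P[...,0]<.55)
    q=P[m][:,:2]; r=cv2.minAreaRect(q.astype(np.float32)*1000); print(n,r)
    m=(P[...,2]>0.03)&(P[...,2]<.046)&(P[...,1]>0.1)&(P[...,1]<.34)&(P[...,0]<.61)&(P[...,0]>.39)
    print('tidy',cv2.minAreaRect(P[m][:,:2].astype(np.float32)*1000))
    m=(P[...,2]>0.06)&(P[...,2]<.09)&(P[...,1]>0.1)&(P[...,1]<.34)&(P[...,0]<.61)&(P[...,0]>.39)
    print('disp',cv2.minAreaRect(P[m][:,:2].astype(np.float32)*1000))
    X,Y,Z=P[...,0],P[...,1],P[...,2]
    m=(Z>.02)&(Z<.08)&(X>.42)&(X<.48)&(Y>-.125)&(Y<-.06); print('bottle',np.nanpercentile(P[m],[2,50,98],axis=0).round(3).tolist())
    m=(Z>.03)&(Z<.13)&(X>.5)&(X<.67)&(Y>-.14)&(Y<.09); print('mug',np.nanpercentile(P[m],[2,50,98],axis=0).round(3).tolist())
rel([.47,.2,.27])
E
```

```text
scene ((473.8820495605469, 211.43263244628906), (26.019094467163086, 117.27772521972656), 22.554719924926758)
tidy ((500.6065673828125, 220.9359130859375), (165.70083618164062, 183.13230895996094), 22.690507888793945)
disp ((532.4727783203125, 259.5090637207031), (56.942020416259766, 82.73760223388672), 23.054733276367188)
bottle [[0.431, -0.106, 0.022], [0.442, -0.085, 0.053], [0.469, -0.078, 0.08]]
mug [[0.549, -0.125, 0.032], [0.603, 0.012, 0.058], [0.669, 0.079, 0.093]]
side ((476.9729309082031, 211.03948974609375), (26.266538619995117, 121.22367858886719), 22.919349670410156)
tidy ((504.97503662109375, 213.00323486328125), (165.0567169189453, 163.61892700195312), 22.740068435668945)
disp ((533.1763916015625, 261.5311279296875), (56.261539459228516, 70.92906188964844), 22.963136672973633)
bottle [[0.433, -0.099, 0.022], [0.45, -0.084, 0.052], [0.473, -0.077, 0.079]]
mug [[0.55, -0.116, 0.031], [0.602, 0.022, 0.059], [0.669, 0.076, 0.091]]
t 0.15 pos [ 0.1629 -0.5251  0.205 ] rpy [-1.7995e+02 -1.0000e-02  1.7230e+01] shift tool [ 0.5081 -0.6016 -0.0644]
```

Request:
carry_out:
  moves:
    - [100,0,0,-0.02,0,0,-0.096]
    - [100,0.035,-0.0345,-0.003,0,0,0]
    - [100,0.035,-0.0345,-0.003,0,0,0]
    - [100,0.035,-0.0345,-0.003,0,0,0]
    - [100,0.035,-0.0345,-0.003,0,0,0]

```text
time: 0.65
position: [0.239, -0.342, 0.2373]
orientation: [-180.0, -0.0, 22.7]
force: [1.4, -0.4, 0.4]
grip_width: 0.0936
gripper_force: 0.0
```

Request:
carry_out:
  moves:
    - [100,0.035,-0.0345,-0.003,0,0,0]
    - [100,0.035,-0.0345,-0.003,0,0,0]
    - [100,0.035,-0.0345,-0.003,0,0,0]
    - [100,0.035,-0.0345,-0.003,0,0,0]
    - [100,0.035,-0.0345,-0.003,0,0,0]

```text
time: 1.15
position: [0.3336, -0.1153, 0.2527]
orientation: [180.0, -0.0, 22.7]
force: [0.3, -0.9, 0.3]
grip_width: 0.094
gripper_force: 0.0
```

Request:
carry_out:
  moves:
    - [0,0.035,-0.0345,-0.003,0,0,0]
    - [0,0.035,-0.0345,-0.003,0,0,0]
    - [0,0.035,-0.0345,-0.003,0,0,0]
    - [0,0.035,-0.0345,-0.003,0,0,0]
    - [0,0.035,-0.0345,-0.003,0,0,0]

```text
time: 1.65
position: [0.4284, 0.1118, 0.2676]
orientation: [180.0, -0.0, 22.8]
force: [0.5, -1.0, -0.6]
grip_width: 0.0574
gripper_force: 0.0
```

Request:
carry_out:
  moves:
    - [0,0.035,-0.0345,-0.003,0,0,0]
    - [0,0.035,-0.0345,-0.003,0,0,0]
    - [0,0,0,0,0,0,0]

```text
time: 1.95
position: [0.4668, 0.2042, 0.2724]
orientation: [-180.0, 0.1, 23.0]
force: [-0.8, -0.7, -0.8]
grip_width: 0.0337
gripper_force: 0.0
```

```bash
python3 - <<'E'
from h import *
rel([.47,.2,.27])
im,d,K,k1,C=shot('wrist'); save('wrist1',im); np.savez('shot_w1',im=im,d=d,K=K,k1=k1,C=C)
P=cloud(d,K,k1,C); X,Y,Z=P[...,0],P[...,1],P[...,2]
b=(Y>0.08)&(Y<.36)&(X<.64)&(X>.38)
hsv=cv2.cvtColor(im,cv2.COLOR_RGB2HSV); red=((hsv[...,0]<8)|(hsv[...,0]>172))&(hsv[...,1]>150)&(hsv[...,2]>60)
for n,m in dict(rim=b&(Z>.03)&(Z<.046),outer=b&(Z>.012)&(Z<.09),stap=b&red&(Z>.045)&(Z<.07),disp=b&(Z>.06)&(Z<.09)).items():
    q=P[m]; print(n,len(q),cv2.minAreaRect(q[:,:2].astype(np.float32)*1000),np.nanpercentile(q[:,2],[5,50,95]).round(4))
E
```

```text
t 1.95 pos [0.4668 0.2042 0.2724] rpy [-1.7996e+02  9.0000e-02  2.2960e+01] shift tool [0.0014 0.0051 0.0024]
rim 5820 ((502.0740966796875, 221.28213500976562), (165.30491638183594, 179.99685668945312), 22.552936553955078) [0.0324 0.0402 0.0429]
outer 16676 ((502.0740966796875, 221.28213500976562), (165.30491638183594, 179.99685668945312), 22.552936553955078) [0.0157 0.04   0.0779]
stap 2560 ((477.4596862792969, 209.5273895263672), (26.541912078857422, 121.28794860839844), 22.92884635925293) [0.0515 0.0549 0.0573]
disp 2136 ((535.1834106445312, 258.3921203613281), (56.623531341552734, 82.44019317626953), 22.983427047729492) [0.0635 0.0765 0.082 ]
```

View pics/wrist1.png

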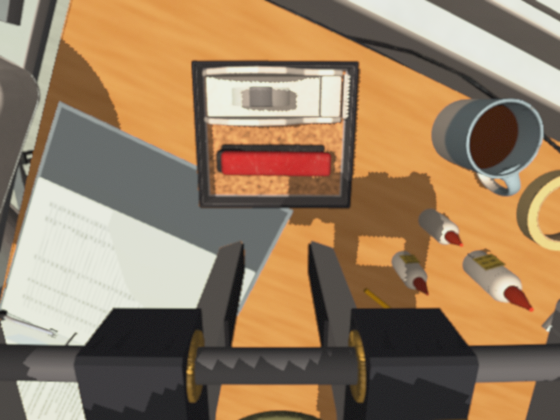

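The wrist view shows the whole tidy, spanning (193..358, 62..208). The dispenser is at (275,95), the stapler at (275,162), and free cork lies below the stapler at (275,187), which is the -x gap of about 32 mm. I'll put the shut fingers into that gap and push the stapler towards the dispenser.

Request:
carry_out:
  moves:
    - [0,-0.021,-0.001,0.03,0,0,0.004]
    - [0,0,0,0.045,0,0,0]
    - [0,0,0,0.045,0,0,0]
    - [0,0,0,0.045,0,0,0]
    - [0,0,0,0.035,0,0,0]

```text
time: 2.5
position: [0.4453, 0.1916, 0.0714]
orientation: [180.0, 0.1, 22.4]
force: [-0.2, -0.0, 0.5]
grip_width: 0.0006
gripper_force: 0.0
```

Request:
carry_out:
  moves:
    - [0,0,0,0.015,0,0,0]
    - [0,0,0,0,0,0,0]
    - [0,0,0,0,0,0,0]

```text
time: 2.8
position: [0.4466, 0.1925, 0.0593]
orientation: [180.0, -0.0, 22.5]
force: [-0.4, 0.2, -0.0]
grip_width: 0.0004
gripper_force: 0.0
```

```bash
python3 - <<'E'
from h import *
rel([.4469,.1967,.008])
im,d,K,k1,C=shot('scene'); save('scene2',cv2.resize(im[220:330,140:290],None,fx=4,fy=4,interpolation=2))
E
```

```text
t 2.8 pos [0.4466 0.1925 0.0593] rpy [ 1.800e+02 -4.000e-02  2.246e+01] shift tool [ 0.0018 -0.0038  0.0513]
```

View pics/scene2.png

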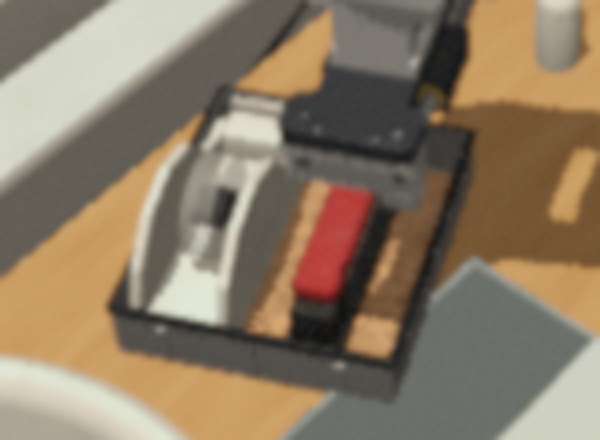

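The crop shows the tidy, with the red stapler at (335,245) and the gripper body at (350,130). The fingertips are hard to make out, so I'll project the TCP into both views.

```bash
cat >> h.py <<'E'
def proj(p,K,k1,C):
    c=(np.atleast_2d(p)-C[:3,3])@C[:3,:3]; return cv2.projectPoints(c.reshape(-1,1,3),np.zeros(3),np.zeros(3),K,np.array([k1,0,0,0.]))[0].reshape(-1,2)
E
python3 - <<'E'
from h import *
s,T=pose(); tc=T[:3,3]
out=[]
for n in ['wrist','side']:
    im,d,K,k1,C=shot(n); im=im.copy(); p=proj([tc,tc+[0,0,.03]],K,k1,C); print(n,p)
    if n=='side':
        c=p[0].astype(int); im=im[c[1]-70:c[1]+70,c[0]-93:c[0]+93]; im=cv2.resize(im,(560,420),interpolation=2); 
    else: cv2.circle(im,tuple(int(a) for a in p[0]),3,(0,255,0),1)
    out.append(cv2.resize(im,(400,300)))
save('w2',np.hstack(out))
E
```

```text
wrist [[275.98733367 257.79466437]
 [275.98000033 285.13935049]]
side [[271.31029152 259.07139004]
 [271.40457362 248.19676905]]
```

View pics/w2.png

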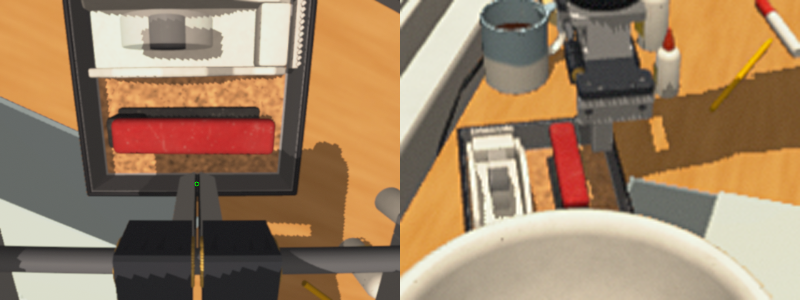

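The wrist view shows the shut fingertips at (197,185 in the composite), in line with the stapler's middle and above the -x gap. I'll check that gap from close by.

```bash
python3 - <<'E'
from h import *
im,d,K,k1,C=shot('wrist'); P=cloud(d,K,k1,C); s,T=pose()
a=np.radians(22.7); Rt=np.array([[np.cos(a),np.sin(a)],[-np.sin(a),np.cos(a)]]); q=(P[...,:2]-[.502,.2213])@Rt.T
x,y,Z=q[...,0],q[...,1],P[...,2]
def pr(n,m): print(n,m.sum(),'x',np.nanpercentile(x[m],[1,50,99]).round(4),'y',np.nanpercentile(y[m],[1,99]).round(4),'z',np.nanpercentile(Z[m],[5,50,95]).round(4))
b=(abs(y)<.06)&(abs(x)<.085)
pr('staplertop',b&(Z>.045)&(Z<.065)&(x<0))
pr('staplerlow',b&(Z>.008)&(Z<.016)&(x<0)&(x>-.05))
pr('floor',b&(Z<.007)&(Z>-.002)&(x>-.07)&(x<.01))
pr('-x rim',b&(Z>.036)&(Z<.046)&(x<-.06)&(abs(y)>.03))
pr('disp',b&(Z>.06)&(Z<.09)&(x>0))
print('tcp tidy',Rt@(T[:2,3]-[.502,.2213]))
E
```

```text
staplertop 11319 x [-0.0402 -0.0257 -0.014 ] y [-0.0586  0.0565] z [0.0512 0.0549 0.0572]
staplerlow 2758 x [-0.0194 -0.0142 -0.0104] y [-0.0582  0.0578] z [0.0109 0.0144 0.0155]
floor 9623 x [-0.0696 -0.0061  0.0095] y [-0.0589  0.0589] z [0.0042 0.0053 0.0063]
-x rim 1104 x [-0.0814 -0.0776 -0.0756] y [-0.0594  0.0592] z [0.0368 0.0405 0.042 ]
disp 8770 x [0.0168 0.0404 0.0533] y [-0.0158  0.0553] z [0.0641 0.0776 0.0824]
tcp tidy [-0.06174347 -0.0047851 ]
```

Request:
carry_out:
  moves:
    - [0,0.001,-0.004,0.02,0,0,0]
    - [0,0,0,0.015,0,0,0]
    - [0,0,0,0.01,0,0,0]
    - [0,0,0,0.005,0,0,0]
    - [0,0,0,0,0,0,0]

```text
time: 3.5
position: [0.4457, 0.197, 0.0084]
orientation: [-180.0, 0.0, 22.5]
force: [-0.1, 0.9, 0.4]
grip_width: 0.0006
gripper_force: 0.0
```

```bash
python3 -c "
from h import *
rel([.4469,.1967,.008]); print(pose()[0]['force'])"
```

```text
t 3.5 pos [0.4457 0.197  0.0084] rpy [-1.80e+02  2.00e-02  2.25e+01] shift tool [0.001  0.0008 0.0004]
[-0.08890489  0.91626261  0.38173454]
```

Request:
carry_out:
  moves:
    - [0,0.004,0,0,0,0,0]
    - [0,0.003,0,0,0,0,0]
    - [0,0.002,0,0,0,0,0]
    - [0,0.002,0,0,0,0,0]
    - [0,0.002,0,0,0,0,0]

```text
time: 4.0
position: [0.4579, 0.2022, 0.0085]
orientation: [-180.0, 0.0, 22.5]
force: [-2.2, -0.5, 1.1]
grip_width: 0.0007
gripper_force: 0.8
```

Request:
carry_out:
  moves:
    - [0,0.002,0,0,0,0,0]
    - [0,0.002,0,0,0,0,0]
    - [0,0.002,0,0,0,0,0]
    - [0,0.002,0,0,0,0,0]
    - [0,0.002,0,0,0,0,0]

```text
time: 4.5
position: [0.4672, 0.206, 0.0084]
orientation: [-180.0, 0.0, 22.5]
force: [-1.6, -0.8, 1.4]
grip_width: 0.0003
gripper_force: 0.8
```

Request:
carry_out:
  moves:
    - [0,0.002,0,0,0,0,0]
    - [0,0.002,0,0,0,0,0]
    - [0,0.002,0,0,0,0,0]
    - [0,0.002,0,0,0,0,0]
    - [0,0.001,0,0,0,0,0]

```text
time: 5.0
position: [0.4755, 0.2094, 0.0084]
orientation: [180.0, -0.0, 22.5]
force: [-1.0, -1.0, 2.3]
grip_width: 0.0006
gripper_force: 0.8
```

```bash
cat > tidy.py <<'E'
from h import *
def frame():
    im,d,K,k1,C=shot('wrist'); P=cloud(d,K,k1,C); s,T=pose()
    a=np.radians(22.7); Rt=np.array([[np.cos(a),np.sin(a)],[-np.sin(a),np.cos(a)]]); q=(P[...,:2]-[.502,.2213])@Rt.T
    x,y,Z=q[...,0],q[...,1],P[...,2]
    hsv=cv2.cvtColor(im,cv2.COLOR_RGB2HSV); red=((hsv[...,0]<8)|(hsv[...,0]>172))&(hsv[...,1]>150)&(hsv[...,2]>50)
    b=(abs(y)<.085)&(abs(x)<.085)
    m=red&b&(Z>.045)&(Z<.065); print('stapler top (tidy)',cv2.minAreaRect(np.c_[x[m],y[m]].astype(np.float32)*1000), np.nanpercentile(Z[m],[5,50,95]).round(4))
    m=b&(Z>.06)&(Z<.09)&(x>0); print('disp',np.nanpercentile(x[m],[1,50,99]).round(4),np.nanpercentile(Z[m],[5,50,95]).round(4))
    print('tcp tidy',(Rt@(T[:2,3]-[.502,.2213])).round(4),T[2,3].round(4)); return im,P
if __name__=='__main__': frame(); print(pose()[0]['force'])
E
python3 tidy.py
```

```text
stapler top (tidy) ((-1.5105581283569336, -1.5589942932128906), (26.697877883911133, 121.01414489746094), 1.057967185974121) [0.0525 0.055  0.0571]
disp [0.0173 0.0457 0.0722] [0.0628 0.0765 0.0821]
tcp tidy [-0.029  -0.0007] 0.0084
[-0.46818439  0.60610649  0.50442311]
```

The stapler lies flat against the dispenser, which leaves a gap of about 58 mm at the -x wall. I'll retreat and go to the bottle.

Request:
carry_out:
  moves:
    - [0,-0.005,0,0,0,0,0]
    - [0,0,0,-0.03,0,0,0]
    - [0,0,0,-0.05,0,0,0]
    - [0,0,0,-0.05,0,0,0]
    - [0,0,0,-0.05,0,0,0]

```text
time: 5.55
position: [0.4701, 0.2072, 0.1904]
orientation: [-180.0, -0.0, 22.5]
force: [0.4, -0.1, -0.5]
grip_width: 0.0008
gripper_force: 0.0
```

Request:
carry_out:
  moves:
    - [75,-0.022,0.037,-0.01,0,0,0]
    - [75,-0.022,0.037,0,0,0,0]
    - [75,-0.022,0.037,0,0,0,0]
    - [75,-0.022,0.037,0,0,0,0]
    - [75,-0.022,0.037,0,0,0,0]

```text
time: 6.05
position: [0.4391, -0.0071, 0.1985]
orientation: [180.0, -0.0, 22.5]
force: [0.5, -0.4, -0.3]
grip_width: 0.0374
gripper_force: 0.0
```

Request:
carry_out:
  moves:
    - [75,-0.022,0.037,0,0,0,0]
    - [75,-0.018,0.037,0,0,0,0]
    - [75,0,0,0,0,0,0]
    - [75,0,0,0,0,0,0]

```text
time: 6.45
position: [0.4309, -0.0896, 0.1984]
orientation: [-180.0, -0.0, 22.4]
force: [0.4, -0.4, -0.0]
grip_width: 0.0686
gripper_force: 0.0
```

```bash
python3 - <<'E'
from h import *
rel([.448,-.093,.2])
im,d,K,k1,C=shot('wrist'); P=cloud(d,K,k1,C); X,Y,Z=P[...,0],P[...,1],P[...,2]; im=im.copy()
np.savez('shot_w2',im=im,d=d,K=K,k1=k1,C=C)
for t,c in (([.448,-.093,.118],(0,255,0)),([.448,-.093,.055],(0,0,255))): cv2.circle(im,tuple(int(v) for v in proj([t],K,k1,C)[0]),4,c,1)
save('w3',im)
hsv=cv2.cvtColor(im,cv2.COLOR_RGB2HSV); red=((hsv[...,0]<8)|(hsv[...,0]>172))&(hsv[...,1]>150)&(hsv[...,2]>50)
b=(abs(X-.448)<.05)&(abs(Y+.093)<.05)
for lo,hi in ((.02,.05),(.05,.08),(.078,.085),(.085,.1),(.1,.13)):
    m=b&(Z>lo)&(Z<hi)
    if m.sum()>5: print(lo,m.sum(),np.nanpercentile(P[m],[1,50,99],axis=0).round(4).tolist())
E
```

```text
t 6.45 pos [ 0.4309 -0.0896  0.1984] rpy [-1.800e+02 -1.000e-02  2.239e+01] shift tool [ 0.0145  0.0096 -0.0016]
0.02 192 [[0.4494, -0.1064, 0.0211], [0.467, -0.0864, 0.0374], [0.4742, -0.0754, 0.0497]]
0.05 916 [[0.4332, -0.1152, 0.0515], [0.4589, -0.0916, 0.0752], [0.47, -0.0787, 0.0799]]
0.078 553 [[0.4368, -0.1124, 0.0781], [0.4558, -0.0939, 0.0799], [0.4659, -0.0828, 0.0839]]
0.085 207 [[0.4425, -0.1064, 0.0856], [0.4563, -0.0935, 0.0952], [0.4604, -0.0882, 0.0999]]
0.1 263 [[0.4453, -0.1041, 0.1002], [0.4532, -0.096, 0.1076], [0.4578, -0.0908, 0.12]]
```

View pics/w3.png

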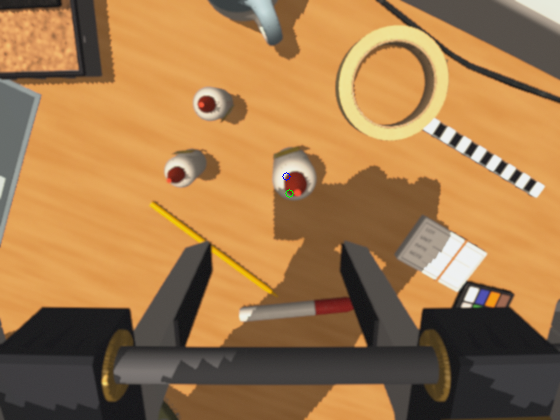

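The wrist view shows the large bottle at (293,175) with its nozzle at (295,185), and the small ones at (211,104) and (182,170). The fingers straddle it with clear space to both sides. I'll centre over it and go down.

Request:
carry_out:
  moves:
    - [75,0.016,0.0147,0.0,0,0,0]
    - [75,0,0,0.04,0,0,0]
    - [75,0,0,0.04,0,0,0]
    - [75,0,0,0.03,0,0,0]
    - [75,0,0,0,0,0,0]

```text
time: 7.0
position: [0.4499, -0.0948, 0.0854]
orientation: [-179.8, 0.3, 22.6]
force: [0.2, 0.0, 0.0]
grip_width: 0.0708
gripper_force: 0.0
```

```bash
python3 -c "
from h import *
rel([.4515,-.097,.036])"
```

```text
t 7.0 pos [ 0.4499 -0.0948  0.0854] rpy [-179.77    0.28   22.61] shift tool [0.0009 0.0028 0.0494]
```

Request:
carry_out:
  moves:
    - [75,0.001,0.001,0.03,0,0,0]
    - [75,0,0,0.02,0,0,0]
    - [75,0,0,0,0,0,0]
    - [30,0,0,0,0,0,0]
    - [30,0,0,0,0,0,0]
  grip_force: 15

```text
time: 7.5
position: [0.454, -0.0972, 0.0402]
orientation: [179.9, -0.1, 22.5]
force: [0.0, -0.3, -0.0]
grip_width: 0.0579
gripper_force: 0.0
```

Request:
carry_out:
  moves:
    - [0,0,0,0,0,0,0]
    - [0,0,0,0,0,0,0]
    - [0,0,0,0,0,0,0]
    - [0,0,0,0,0,0,0]

```text
time: 7.9
position: [0.4533, -0.0973, 0.039]
orientation: [180.0, -0.0, 22.5]
force: [-2.4, 1.6, 6.7]
grip_width: 0.0377
gripper_force: 15.0
```

Request:
carry_out:
  moves:
    - [0,0,0,-0.015,0,0,0]
    - [0,0,0,-0.035,0,0,0]
    - [0,0,0,-0.04,0,0,0]
    - [0,0,0,-0.04,0,0,0]
    - [0,0,0,0,0,0,0]

```text
time: 8.4
position: [0.4549, -0.0978, 0.1732]
orientation: [179.7, -0.4, 22.5]
force: [1.0, -0.3, -0.2]
grip_width: 0.0376
gripper_force: 15.0
```

Request:
carry_out:
  moves:
    - [0,0.0085,-0.0195,0,0,0,0]
    - [0,0.0173,-0.0394,0,0,0,0]
    - [0,0.0173,-0.0394,0,0,0,0]
    - [0,0.0173,-0.0394,0,0,0,0]
    - [0,0.0173,-0.0394,0,0,0,0]

```text
time: 8.9
position: [0.4564, 0.0977, 0.1678]
orientation: [-180.0, 0.0, 22.5]
force: [-0.2, -0.7, -1.6]
grip_width: 0.0379
gripper_force: 15.0
```

Request:
carry_out:
  moves:
    - [0,0.0173,-0.0394,0,0,0,0]
    - [0,0.0173,-0.0394,0,0,0,0]
    - [0,0.0085,-0.0195,0,0,0,0]
    - [0,0,0,0,0,0,0]
    - [0,0,0,0,0,0,0]

```text
time: 9.4
position: [0.4588, 0.2031, 0.1677]
orientation: [180.0, 0.1, 22.5]
force: [-0.6, -0.9, -0.5]
grip_width: 0.0375
gripper_force: 15.0
```

```bash
python3 - <<'E'
from tidy import *
rel([.4596,.2035,.043])
im,P=frame()
im2,d,K,k1,C=shot('scene'); c=cv2.resize(im2[180:330,130:330],(400,300),interpolation=2)
save('w4',np.hstack([cv2.resize(im,(400,300)),c]))
E
```

```text
t 9.4 pos [0.4588 0.2031 0.1677] rpy [1.7999e+02 7.0000e-02 2.2550e+01] shift tool [ 1.000e-03 -1.000e-04  1.247e-01]
stapler top (tidy) ((-1.1878166198730469, -1.5585403442382812), (26.14565658569336, 121.01335906982422), 0.7182571291923523) [0.0521 0.055  0.0573]
disp [0.0168 0.046  0.0723] [0.0628 0.0763 0.0821]
tcp tidy [-0.0469 -0.0006] 0.1679
```

View pics/w4.png

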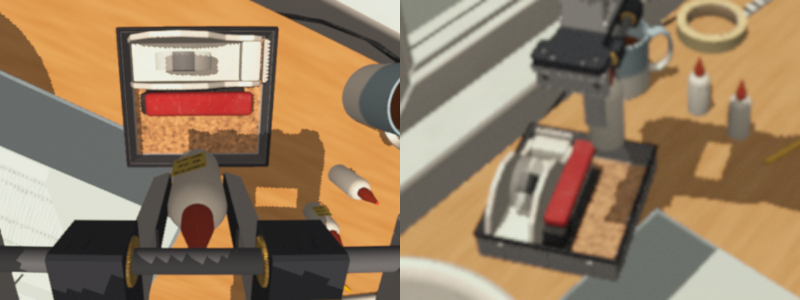

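The stapler lies flat against the dispenser, at (198,103) in the composite. The bottle is held upright over the free cork strip at (195,135). I'll lower it.

Request:
carry_out:
  moves:
    - [0,0.001,0,0.03,0,0,0]
    - [0,0,0,0.03,0,0,0]
    - [0,0,0,0.025,0,0,0]
    - [0,0,0,0.015,0,0,0]
    - [0,0,0,0,0,0,0]

```text
time: 10.0
position: [0.4592, 0.2024, 0.0667]
orientation: [-180.0, 0.2, 22.4]
force: [0.2, -0.6, -0.7]
grip_width: 0.0376
gripper_force: 15.0
```

Request:
carry_out:
  moves:
    - [0,0,0,0.01,0,0,0]
    - [0,0,0,0.005,0,0,0]
    - [0,0,0,0.002,0,0,0]
    - [0,0,0,0.002,0,0,0]
    - [0,0,0,0.001,0,0,0]

```text
time: 10.5
position: [0.4602, 0.2038, 0.0486]
orientation: [180.0, -0.0, 22.5]
force: [0.1, -0.9, -1.0]
grip_width: 0.0378
gripper_force: 15.0
```

Request:
carry_out:
  moves:
    - [0,0,0,0.001,0,0,0]
    - [0,0,0,0,0,0,0]

```text
time: 10.7
position: [0.4601, 0.2039, 0.0475]
orientation: [180.0, -0.0, 22.5]
force: [-0.4, 0.7, -0.9]
grip_width: 0.0373
gripper_force: 15.0
```

Request:
carry_out:
  moves:
    - [0,0,0,0.001,0,0,0]
    - [0,0,0,0.001,0,0,0]
    - [0,0,0,0.001,0,0,0]
    - [0,0,0,0,0,0,0]

```text
time: 11.1
position: [0.46, 0.2038, 0.0443]
orientation: [-180.0, 0.0, 22.5]
force: [0.3, 0.1, -1.0]
grip_width: 0.0377
gripper_force: 15.0
```

Request:
carry_out:
  moves:
    - [0,0,0,0.001,0,0,0]
    - [0,0,0,0,0,0,0]

```text
time: 11.3
position: [0.4601, 0.2038, 0.0433]
orientation: [180.0, 0.0, 22.5]
force: [-0.1, -0.5, -0.4]
grip_width: 0.0377
gripper_force: 15.0
```

Request:
carry_out:
  moves:
    - [0,0,0,0.001,0,0,0]
    - [0,0,0,0,0,0,0]

```text
time: 11.5
position: [0.4603, 0.2039, 0.043]
orientation: [-180.0, -0.0, 22.5]
force: [-1.9, -1.0, 6.8]
grip_width: 0.0374
gripper_force: 15.0
```

The force shows the bottle standing on the floor, so I'll release and retreat.

Request:
carry_out:
  moves:
    - [45,0,0,0,0,0,0]
    - [60,0,0,0,0,0,0]
    - [70,0,0,0,0,0,0]
    - [70,0,0,0,0,0,0]
    - [70,0,0,0,0,0,0]

```text
time: 12.0
position: [0.4601, 0.2038, 0.0424]
orientation: [-180.0, 0.0, 22.5]
force: [-0.0, -0.9, -0.1]
grip_width: 0.0658
gripper_force: 0.0
```

Request:
carry_out:
  moves:
    - [70,0,0,-0.015,0,0,0]
    - [70,0,0,-0.03,0,0,0]
    - [70,0,0,-0.045,0,0,0]
    - [70,0,0,-0.05,0,0,0]
    - [70,0,0,-0.04,0,0,0]

```text
time: 12.5
position: [0.4601, 0.2038, 0.2253]
orientation: [180.0, -0.1, 22.5]
force: [-0.3, -0.2, -0.5]
grip_width: 0.0656
gripper_force: 0.0
```

```bash
python3 - <<'E'
from tidy import *
im,P=frame()
a=np.radians(22.7); Rt=np.array([[np.cos(a),np.sin(a)],[-np.sin(a),np.cos(a)]]); q=(P[...,:2]-[.502,.2213])@Rt.T; Z=P[...,2]
m0=(q[...,0]>-.085)&(q[...,0]<-.018)&(abs(q[...,1])<.05)
for lo,hi in ((.065,.085),(.09,.105),(.105,.125)):
    m=m0&(Z>lo)&(Z<hi); print(lo,m.sum(),np.nanpercentile(np.c_[q[m],Z[m]],[1,50,99],axis=0).round(4).tolist() if m.sum() else '')
im2,d,K,k1,C=shot('scene'); c=cv2.resize(im2[180:330,130:330],(400,300),interpolation=2)
save('w5',np.hstack([cv2.resize(im,(400,300)),c])); print(pose()[0]['grip_width'])
E
```

```text
stapler top (tidy) ((-1.0184450149536133, -1.0739173889160156), (25.748722076416016, 120.90518951416016), 0.1758471131324768) [0.0521 0.055  0.0573]
disp [0.0172 0.0452 0.0722] [0.063  0.0765 0.0822]
tcp tidy [-0.0435 -0.    ] 0.2313
0.065 811 [[-0.0644, -0.0176, 0.0661], [-0.0394, 0.0001, 0.0807], [-0.0288, 0.0187, 0.0848]]
0.09 197 [[-0.0543, -0.0087, 0.0903], [-0.0416, 0.0, 0.0999], [-0.0381, 0.0097, 0.1048]]
0.105 200 [[-0.0514, -0.0059, 0.1052], [-0.0451, 0.0009, 0.1124], [-0.0408, 0.0069, 0.1235]]
0.06587478183028349
```

View pics/w5.png

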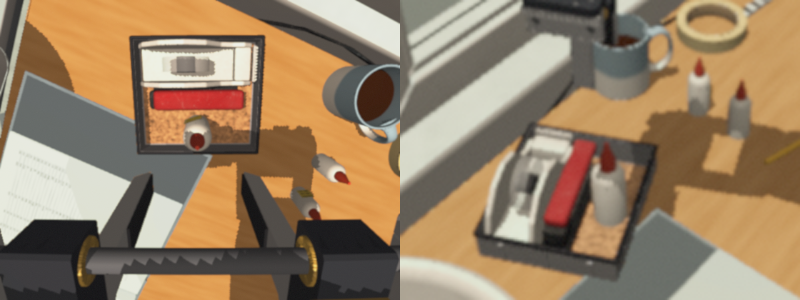

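The bottle stands upright in the tidy, at (198,135) in the wrist half and (608,185) in the scene half. Its axis is at about x = -0.046 and y = 0 in the tidy frame. The stapler and dispenser are flat, and the gripper is clear.

Request:
carry_out:
  moves:
    - [70,0,0,0,0,0,0]
    - [70,0,0,0,0,0,0]

```text
time: 12.8
position: [0.4596, 0.2036, 0.221]
orientation: [-180.0, 0.1, 22.5]
force: [1.2, 0.6, 0.7]
grip_width: 0.0659
gripper_force: 0.0
```

```bash
python3 -c "
from bench import robot; print(robot.hand_in())"
```

```text
the job is handed in; nothing more can be done
None
```

I handed the job in at about 12.8 s: the glue bottle stands upright on the tidy's floor beside the stapler, which I slid over against the dispenser; both still lie flat, and the hand-in returned no verdict.

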